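# Tip a returned disc case into the bin with the hopper lever

## Task

Of the two lids of the library's returns hopper, one has a flat disc case lying on it and the other a small book. With the fingertips press down the lever in front of the lid with the disc case, all the way, until the rising lid has tipped the case into the catch bin behind; then let the lever come up slowly under your fingers, so that the lid closes gently and does not slam, and finish clear of everything. Do not touch the case, the book or the lids themselves, leave the book lying on its shut lid, and do not disturb the other things on the desk.

Things in the scene. Friction and masses are not known exactly. Their poses are not given: they have to be found in the camera images.
- hopper: the returns hopper, white steel, fixed to the table. Origin on the table under the middle of its front wall; x horizontal away from the levers towards the back, y to the left, z up. Cabinet x 0 to 160 mm, y -195 to 195, 118 mm high, carrying two lids side by side; behind it one open catch bin x 160 to 356 mm, floor 6 mm and walls 110 mm above the table. Two levers stick out of the front
- lid_left (a joint): left (centre y = +95 mm) lid (aluminium plate 160 x 180 x 8 mm, upper face 128 mm above the table when shut, with 8 mm raised edges at its sides). Hinged along its far edge, 122 mm above the table and 160 mm behind the hopper's front wall; rad: 0 shut and level, 1.08 fully up. It only rises through its own lever: lid angle = 2.4 x lever angle. It falls shut under its own weight, with a bang if let go; closing it over two seconds or so is gentle
- lid_right (a joint): right (centre y = -95 mm) lid (aluminium plate 160 x 180 x 8 mm, upper face 128 mm above the table when shut, with 8 mm raised edges at its sides). Hinged along its far edge, 122 mm above the table and 160 mm behind the hopper's front wall; rad: 0 shut and level, 1.08 fully up. It only rises through its own lever: lid angle = 2.4 x lever angle. It falls shut under its own weight, with a bang if let go; closing it over two seconds or so is gentle
- plate_left: the plate of the left lid; origin at its middle, 6 mm below its upper face; its hinge line lies 85 mm from there towards the back (its +x)
- plate_right: the plate of the right lid; origin at its middle, 6 mm below its upper face; its hinge line lies 85 mm from there towards the back (its +x)
- lever_left (a joint): lever of the left lid; rad: 0 at rest (up), 0.45 pressed fully down against its stop. Pivot 30 mm behind the front wall, 50 mm above the table. No spring: the lid's weight brings it back up. It takes roughly 6 to 9 N on the paddle near the top of its travel, falling to 1 to 4 N near the bottom, then the stop is hard
- lever_right (a joint): lever of the right lid; rad: 0 at rest (up), 0.45 pressed fully down against its stop. Pivot 30 mm behind the front wall, 50 mm above the table. No spring: the lid's weight brings it back up. It takes roughly 6 to 9 N on the paddle near the top of its travel, falling to 1 to 4 N near the bottom, then the stop is hard
- paddle_left (a point): the middle of the upper face of the black rubber paddle at the end of the left lever, 36 mm long (along hopper x), 32 mm wide, 10 mm thick. The point stands 110 mm in front of the front wall (-x of hopper), in line with the middle of the lid, 95 mm above the table at rest and 30 mm when fully pressed; it moves nearly straight down (under 8 mm sideways) and leans 0.23 rad either way on the way
- paddle_right (a point): the middle of the upper face of the black rubber paddle at the end of the right lever, 36 mm long (along hopper x), 32 mm wide, 10 mm thick. The point stands 110 mm in front of the front wall (-x of hopper), in line with the middle of the lid, 95 mm above the table at rest and 30 mm when fully pressed; it moves nearly straight down (under 8 mm sideways) and leans 0.23 rad either way on the way
- rocker_left: the left lever as a whole, steel bar 12 mm thick with the paddle at its end; origin at its pivot inside the hopper
- rocker_right: the right lever as a whole, steel bar 12 mm thick with the paddle at its end; origin at its pivot inside the hopper
- disc_case: plastic disc case, 125 x 142 x 10 mm, about 100 g, with a round disc showing on its top; lies flat on one of the two lids. Origin: centre of its underside. It slides off backwards into the bin once the lid is raised (nearly) fully, within about a second
- book: small thick brown book with a pale plate on its cover, 135 x 100 x 22 mm, about 200 g, lying on the other lid; it stays there. Origin: centre of its underside
- stamp: small wooden hand stamp, 32 mm wide, 56 mm tall, standing between the two levers; origin at its foot
- stapler: black stapler, 130 x 34 x 52 mm, left of the hopper; origin at the centre of its underside
- glue_stick: white glue stick, 26 mm wide, 70 mm tall, standing right of the right lever; origin at its foot
- tape_dispenser: grey tape dispenser, 150 x 60 x 92 mm, right of the hopper; origin at the centre of its underside
- mug: white mug, 80 mm wide, 90 mm tall, standing left of the left lever; origin at its foot
Things that resemble listed ones, but are neither listed nor needed, are in the scene too. There is more than one size of the disc_case; the one meant has the size given above. Of the things that look like the book, the smaller one is meant.

How it is judged:
On the way:
1. a lever is pressed and its raised lid has tipped the disc case into the catch bin (x of disc_case in the frame of hopper between 0.165 and 0.35 m and y of disc_case in the frame of hopper between -0.19 and 0.19 m and z of disc_case in the frame of hopper below 0.105 m and ((value of joint lid_left above 0.5 rad and contact force between the fingers and rocker_left above 0.2 N) or (value of joint lid_right above 0.5 rad and contact force between the fingers and rocker_right above 0.2 N))), for 0.1 s.
At the end, for the whole second after the job is handed in: The disc case rests inside the catch bin (its underside's centre over 5 mm behind the hinge line and under 105 mm high), both lids are shut to within 0.05 rad, and the book still lies on its lid within 20 mm of where it was (x of disc_case in the frame of hopper between 0.165 and 0.35 m and y of disc_case in the frame of hopper between -0.19 and 0.19 m and z of disc_case in the frame of hopper below 0.105 m and value of joint each of lid_left, lid_right below 0.05 rad and distance of book from where it was at the start of the episode below 0.02 m and z of book in the frame of hopper above 0.12 m and linear speed of disc_case below 0.03 m/s); the robot touches nothing.
It fails at once if a lid slams: it turns shut faster than 2.5 rad/s while less than 0.35 rad open ((value of joint lid_left below 0.35 rad and velocity of joint lid_left below -2.5 rad/s) or (value of joint lid_right below 0.35 rad and velocity of joint lid_right below -2.5 rad/s)).
It fails at once if the robot pushes a lid itself instead of its lever (contact force between any of the arm, the fingers and plate_left above 1 N or contact force between any of the arm, the fingers and plate_right above 1 N).
It fails at once if the robot touches the disc case or the book (contact force between any of the arm, the fingers and disc_case above 0.5 N or contact force between any of the arm, the fingers and book above 0.5 N).
It fails at once if the book is shifted by more than 20 mm (distance of book from where it was at the start of the episode above 0.02 m).
It fails at once if another thing on the desk is moved by more than 30 mm (distance of any of stamp, stapler, glue_stick, tape_dispenser, mug from where it was at the start of the episode above 0.03 m).
It also fails if it takes over 38 s, if anything falls off the work surface, if the arm or the gripper's body presses on something with over 40 N, if the wrist force passes 120 N, or if a joint passes its speed limit or range.

## Robot

A 7-joint arm with a two-finger parallel gripper is mounted at the origin on the work surface. World frame = base frame: x ahead of the robot, y to its left, z up, the work surface at z = 0. Lengths are in m, angles in rad, forces in N, time in s.
With the tool pointing down it reaches from about 0.4 to 0.85 m from the base axis. Payload 10.4 kg.
Tool frame: the origin (TCP) lies on the mounting face of the last link; the fingertips stand r.tips_ahead ahead of it and the grasp point (between the pads) lies 164 mm ahead of it (r.tips_ahead is the distance from the TCP to the fingertips, in m); z points along the fingers, y is the line along which they close (so a half turn about z gives the same grasp; the last joint's range is limited). The gripper opens to 87 mm and grips with 3 to 60 N. Pads are 19 mm wide; open, the fingers measure 117 mm over their backs; the gripper's body (75 mm by 190 mm) begins 51 mm behind the grasp point.
Start: joints at [1.177, 0.332, -0.065, 1.46, 0.022, 1.35, -0.088], TCP at [0.226, -0.583, 0.405] pointing down, gripper open.
Joint ranges: [-2.6, 2.6], [-0.5, 2.12], [-1.47, 1.34], [0.16, 2.42], [-1.27, 4.41], [0.06, 2.06], [-2.6, 2.6]. Speed limits (rad/s): [2.22, 2.22, 2.79, 2.79, 3.14, 3.14, 3.14].

## Interface

Orientations are given as a unit quaternion [x, y, z, w].
In Python, from bench import telemetry, imaging, job, r gives the robot as it stands.
- The arm moves only by the tool move_arm, never from a script. Its argument "steps" is a list of rows, each an object of numbers: "dx", "dy", "dz": the shift along the tool's x, y, z in cm; "spin": the turn about the tool's z in rad. In form: [{"dx": .., "dy": .., "dz": .., "spin": ..}, ...]. A call has 1 to 12 rows; each row shifts and turns the commanded pose from where the row before left it, along the tool's axes as they then stand; what a row does not reach is not made up. A row lasts 1/10 s, in which the tool goes at most 50 mm and 8.59 degrees, less where a joint would pass 70% of its speed; a pose out of reach is approached as far as the arm can. A call with a gripper value outside its range is refused whole. "claw" is the finger opening in cm, from 0 to 8.7, set as the call begins (left out, the last holds). The fingers move at their own pace and stop on an object; "squeeze" is the grip in N (left out, the last holds). Time passes only in rows, so rows that do not move let the fingers close. It gives the time, the measured TCP pose, the force, the opening and the grip force at its end, in the units of the state.
- telemetry.read_state(): the state, without advancing time (a new reading comes with each control period).
- imaging.camera(name): name is "scene" or "top" or "wrist"; returns a dict with "img" (420x560x3 uint8, red, green, blue), "camera_matrix" (3x3 intrinsics, pixels), "R" (3x3) and "t" (3): a world point X has camera coordinates R X + t. Camera axes: x right, y down, z forward; pixel columns grow to the right and rows downward; lengths in m; the calibration is good to about 2 mm. A picture is of the moment at which its call begins. There is no depth.
- job.close_job(): hands the job in; it is judged then, once.
The state is a dict: "time": time; "joint_positions": joint angles; "joint_vel": joint speeds; "joint_torque": joint torques, N m; "ee_pos": TCP position; "eef_rot": TCP orientation; "ft_force": force on the tool from outside, world axes, zero at the start; "torque": the same for the moment, N m; "width": finger opening in m; "grip_force": force on a finger pad.
Only numpy, scipy, OpenCV 4.12 (cv2) and the standard library are available. Lean on these libraries where they do the work, as an engineer would, in place of code of your own. Each camera call takes 0.05 s, during which the arm holds its last target. There are 200 camera calls.

## Working session

There is one attempt and no reset: what is moved stays moved. The work goes in short steps, Python scripts to look and compute and a tool call to move; the robot and the scene stay as the last step left them, time stands still between calls to the robot, and variables do not carry over. Pictures are saved under pics/ and viewed, at most 10 in all, crops included, and the job is handed in when it is done.

Besides the shell and the picture viewer there is one more tool, called after "Call:" as name([rows], argument=value, ...), one row to a line, values as JSON. move_arm: Moves the arm, as the interface text tells. Its arguments: {"type":"object","properties":{"steps":{"type":"array","items":{"type":"object","properties":{"dx":{"type":"number"},"dy":{"type":"number"},"dz":{"type":"number"},"spin":{"type":"number"}}}},"claw":{"type":"number"},"squeeze":{"type":"number"}},"required":["steps"]}

```bash
mkdir -p pics
cat > h.py <<'E'
import numpy as np, cv2
from bench import telemetry, imaging, job, r
def snap(n,f):
    c=imaging.camera(n); cv2.imwrite(f'pics/{f}.png',c['img'][:,:,::-1]); np.savez(f'pics/{f}.npz',**c); return c
def at(c,u,v,z):
    K,R,t=c['camera_matrix'],c['R'],c['t']
    d=R.T@np.linalg.inv(K)@np.array([u,v,1.]); o=-R.T@t
    return o+d*(z-o[2])/d[2]
def px(c,X):
    p=c['camera_matrix']@(c['R']@np.array(X)+c['t']); return p[:2]/p[2]
E
python3 - <<'E'
from h import *
a=snap('top','top');b=snap('scene','scene')
s=telemetry.read_state();print(s['time'],s['ee_pos'],s['eef_rot'],r.tips_ahead,s['width'])
for n in('top','scene'):
    i=cv2.imread(f'pics/{n}.png');cv2.imwrite(f'pics/{n}2.png',cv2.resize(i,(800,600)))
E
```

```text
0.1 [ 0.22644084 -0.58240986  0.40403885] [ 9.82859203e-01  1.84356698e-01 -1.52926356e-04 -6.10281699e-04] 0.1822 0.08717789175286977
```

View pics/top2.png

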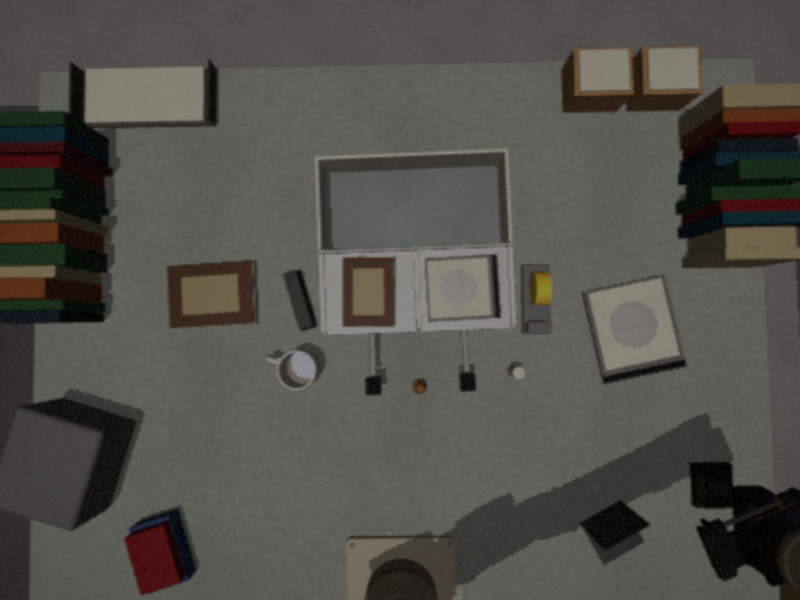

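View pics/scene2.png

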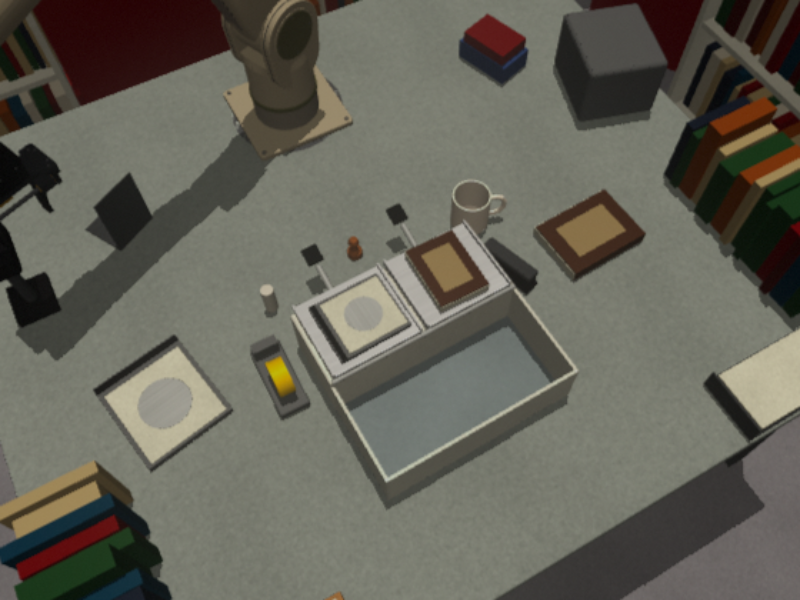

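The disc case on a lid is at top-view (460,288), on the right lid. The book is on the left lid at (369,291). Lookalikes are the larger case on the desk at (633,325) and the larger book at (210,293), neither on a lid. The lever wanted is the right one, with its paddle at (467,381); the left paddle is at (373,385), the stamp at (420,386) and the glue stick at (518,372). I'll check this in a close crop.

Run:
```python
from h import *
i=cv2.imread('pics/top.png')[165:285,215:375];cv2.imwrite('pics/crop.png',cv2.resize(i,(800,600),interpolation=cv2.INTER_CUBIC))
c=dict(np.load('pics/top.npz'))
q=lambda u,v,z:print(at(c,u*.7,v*.7,z).round(4))
q(467,381,.095);q(373,385,.095)          # paddles
q(420,386,.05);q(518,372,.07)
q(321,333,.118);q(515,327,.118)
```

```text
[ 0.4504 -0.141   0.095 ]
[0.4446 0.0478 0.095 ]
[ 0.4369 -0.0476  0.05  ]
[ 0.465  -0.2482  0.07  ]
[0.5506 0.1485 0.118 ]
[ 0.5574 -0.2354  0.118 ]
```

View pics/crop.png

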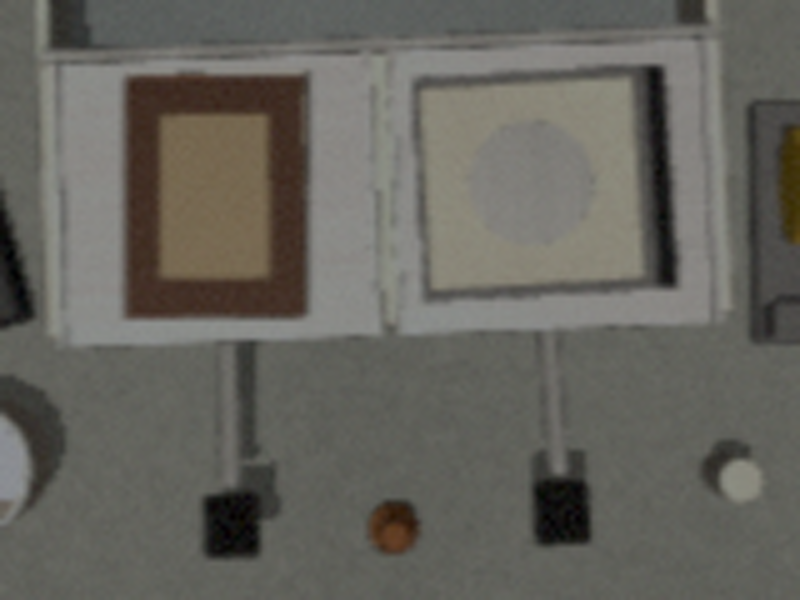

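The crop confirms it: the disc case is on the right lid, and the right paddle is at crop (562,510), which is world (0.450, -0.141). The paddle spacing of 189 mm matches the 190 mm given, and the hopper is yawed about 0.03 rad. First I'll close the fingers, align the tool and travel high.

Call:
move_arm([
  {"spin": 0.12},
  {"spin": 0.12},
  {"spin": 0.1},
  {"dx": 2, "dy": -3.6},
  {"dx": 2, "dy": -3.6},
  {"dx": 2, "dy": -3.6},
  {"dx": 2, "dy": -3.6},
  {"dx": 2, "dy": -3.6},
  {"dx": 2, "dy": -3.6},
  {"dx": 2, "dy": -3.6},
  {"dx": 2, "dy": -3.6},
  {"dx": 2, "dy": -3.6},
], claw=0)

```text
$.steps[0]: bad value
```

Call:
move_arm([
  {"dx": 0, "dy": 0, "dz": 0, "spin": 0.12},
  {"dx": 0, "dy": 0, "dz": 0, "spin": 0.12},
  {"dx": 0, "dy": 0, "dz": 0, "spin": 0.1},
  {"dx": 2, "dy": -3.6, "dz": 0, "spin": 0},
  {"dx": 2, "dy": -3.6, "dz": 0, "spin": 0},
  {"dx": 2, "dy": -3.6, "dz": 0, "spin": 0},
  {"dx": 2, "dy": -3.6, "dz": 0, "spin": 0},
  {"dx": 2, "dy": -3.6, "dz": 0, "spin": 0},
  {"dx": 2, "dy": -3.6, "dz": 0, "spin": 0},
  {"dx": 2, "dy": -3.6, "dz": 0, "spin": 0},
  {"dx": 2, "dy": -3.6, "dz": 0, "spin": 0},
  {"dx": 2, "dy": -3.6, "dz": 0, "spin": 0},
], claw=0)

```text
time: 1.3
ee_pos: [0.3968, -0.2515, 0.4046]
eef_rot: [1.0, 0.015, -0.0, 0.0]
ft_force: [1.1, -0.5, -0.6]
width: 0.0026
grip_force: 0.0
```

Call:
move_arm([
  {"dx": 2, "dy": -3.6, "dz": 0, "spin": 0},
  {"dx": 2, "dy": -3.6, "dz": 0, "spin": 0},
  {"dx": 1.7, "dy": -3.7, "dz": 0, "spin": 0},
  {"dx": 0, "dy": 0, "dz": 2, "spin": 0},
  {"dx": 0, "dy": 0, "dz": 2, "spin": 0},
  {"dx": 0, "dy": 0, "dz": 2, "spin": 0},
  {"dx": 0, "dy": 0, "dz": 1.5, "spin": 0},
  {"dx": 0, "dy": 0, "dz": 1, "spin": 0},
  {"dx": 0, "dy": 0, "dz": 0, "spin": 0},
])

```text
time: 2.2
ee_pos: [0.4496, -0.1424, 0.3185]
eef_rot: [1.0, 0.015, -0.001, -0.0]
ft_force: [-0.3, -1.1, 0.7]
width: 0.0
grip_force: 0.0
```

Run:
```python
from h import *
s=telemetry.read_state();print(s['time'],s['ee_pos'],s['ft_force'])
c=snap('wrist','w1');d=snap('scene','s1')
p=px(d,[.45,-.141,.095]);print(p, px(d,s['ee_pos']-np.array([0,0,.182])))
u,v=map(int,p);i=d['img'][max(0,v-70):v+50,max(0,u-80):u+80,::-1]
cv2.imwrite('pics/both.png',np.hstack([cv2.resize(c['img'][:,:,::-1],(400,300)),cv2.resize(i,(400,300),interpolation=cv2.INTER_CUBIC)]))
```

```text
2.2 [ 0.44960381 -0.14239055  0.31853057] [-0.34407049 -1.05386434  0.74126538]
[218.37351912 177.40322684] [216.08912022 169.23364292]
```

View pics/both.png

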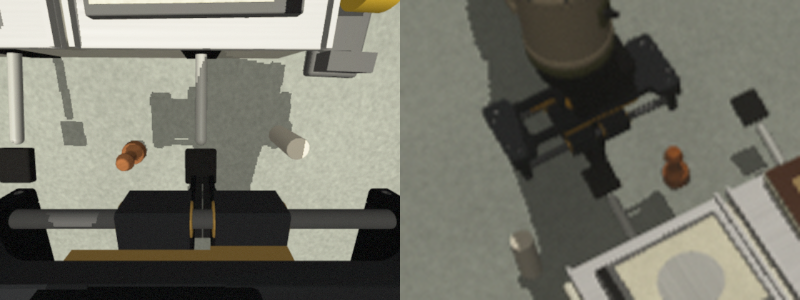

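The wrist half shows the paddle centre at about (200,165) with the fingers in line with it. I'll check the paddle's position from this picture.

Run:
```python
from h import *
c=dict(np.load('pics/w1.npz'))
for p in[(186,150),(216,150),(186,181),(216,181),(201,165)]:print(p,at(c,p[0]*1.4,p[1]*1.4,.095).round(4))
print(px(c,[.4496,-.1424,.1365])/1.4)
```

```text
(186, 150) [ 0.468  -0.1258  0.095 ]
(216, 150) [ 0.4689 -0.1556  0.095 ]
(186, 181) [ 0.434  -0.1261  0.095 ]
(216, 181) [ 0.435  -0.1573  0.095 ]
(201, 165) [ 0.4524 -0.1412  0.095 ]
[202.08759844 186.80523707]
```

Call:
move_arm([
  {"dx": 0.2, "dy": -0.1, "dz": 1.5, "spin": 0},
  {"dx": 0, "dy": 0, "dz": 1.5, "spin": 0},
  {"dx": 0, "dy": 0, "dz": 0.6, "spin": 0},
  {"dx": 0, "dy": 0, "dz": 0.5, "spin": 0},
  {"dx": 0, "dy": 0, "dz": 0.5, "spin": 0},
  {"dx": 0, "dy": 0, "dz": 0.5, "spin": 0},
  {"dx": 0, "dy": 0, "dz": 0.5, "spin": 0},
  {"dx": 0, "dy": 0, "dz": 0.5, "spin": 0},
  {"dx": 0, "dy": 0, "dz": 0.5, "spin": 0},
  {"dx": 0, "dy": 0, "dz": 0, "spin": 0},
])

```text
time: 3.3
ee_pos: [0.4521, -0.1418, 0.2544]
eef_rot: [1.0, 0.015, 0.0, 0.0]
ft_force: [-3.3, -1.2, 6.3]
width: 0.0001
grip_force: 3.3
```

Call:
move_arm([
  {"dx": 0, "dy": 0, "dz": 0.5, "spin": 0},
  {"dx": 0, "dy": 0, "dz": 0.5, "spin": 0},
  {"dx": 0, "dy": 0, "dz": 0.5, "spin": 0},
  {"dx": 0, "dy": 0, "dz": 0.5, "spin": 0},
  {"dx": 0, "dy": 0, "dz": 0.5, "spin": 0},
  {"dx": 0, "dy": 0, "dz": 0.5, "spin": 0},
  {"dx": 0, "dy": 0, "dz": 0.4, "spin": 0},
  {"dx": 0, "dy": 0, "dz": 0.3, "spin": 0},
  {"dx": 0, "dy": 0, "dz": 0.2, "spin": 0},
  {"dx": 0, "dy": 0, "dz": 0, "spin": 0},
  {"dx": 0, "dy": 0, "dz": 0, "spin": 0},
])

```text
time: 4.4
ee_pos: [0.4526, -0.1416, 0.2155]
eef_rot: [1.0, 0.015, 0.001, 0.0]
ft_force: [-2.7, -1.3, 9.9]
width: 0.0002
grip_force: 5.0
```

Call:
move_arm([
  {"dx": 0, "dy": 0, "dz": 0.2, "spin": 0},
  {"dx": 0, "dy": 0, "dz": 0, "spin": 0},
  {"dx": 0, "dy": 0, "dz": 0, "spin": 0},
  {"dx": 0, "dy": 0, "dz": 0, "spin": 0},
  {"dx": 0, "dy": 0, "dz": 0, "spin": 0},
  {"dx": 0, "dy": 0, "dz": 0, "spin": 0},
  {"dx": 0, "dy": 0, "dz": 0, "spin": 0},
  {"dx": 0, "dy": 0, "dz": 0, "spin": 0},
  {"dx": 0, "dy": 0, "dz": 0, "spin": 0},
  {"dx": 0, "dy": 0, "dz": 0, "spin": 0},
  {"dx": 0, "dy": 0, "dz": 0, "spin": 0},
  {"dx": 0, "dy": 0, "dz": 0, "spin": 0},
])

```text
time: 5.6
ee_pos: [0.4527, -0.1415, 0.2149]
eef_rot: [1.0, 0.015, 0.001, 0.001]
ft_force: [-11.6, 0.6, 29.7]
width: 0.0004
grip_force: 15.4
```

Run:
```python
from h import *
d=snap('scene','s2');c=snap('top','t2')
cv2.imwrite('pics/both2.png',np.hstack([cv2.resize(d['img'][120:360,150:430,::-1],(400,343)),cv2.resize(c['img'][80:320,170:450,::-1],(400,343))]))
```

```text
(no output)
```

View pics/both2.png

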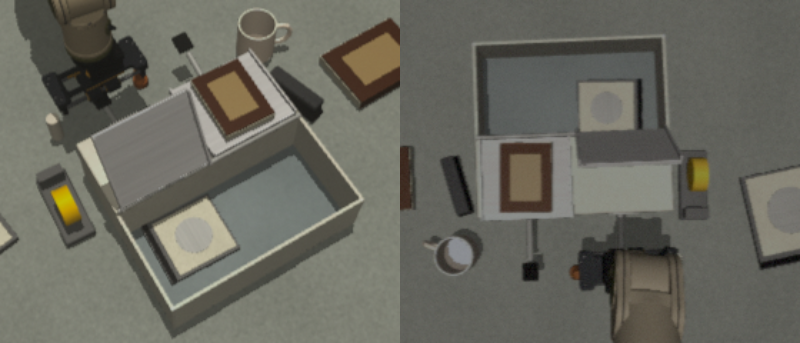

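The case lies flat in the bin (right half, about (608,107)) with the right lid up, and the book is unmoved. Now I'll let the lever up slowly.

Call:
move_arm([
  {"dx": 0, "dy": 0, "dz": -0.2, "spin": 0},
  {"dx": 0, "dy": 0, "dz": -0.2, "spin": 0},
  {"dx": 0, "dy": 0, "dz": -0.2, "spin": 0},
  {"dx": 0, "dy": 0, "dz": -0.2, "spin": 0},
  {"dx": 0, "dy": 0, "dz": -0.2, "spin": 0},
  {"dx": 0, "dy": 0, "dz": -0.2, "spin": 0},
  {"dx": 0, "dy": 0, "dz": -0.2, "spin": 0},
  {"dx": 0, "dy": 0, "dz": -0.2, "spin": 0},
  {"dx": 0, "dy": 0, "dz": -0.2, "spin": 0},
  {"dx": 0, "dy": 0, "dz": -0.2, "spin": 0},
  {"dx": 0, "dy": 0, "dz": -0.2, "spin": 0},
  {"dx": 0, "dy": 0, "dz": -0.2, "spin": 0},
])

```text
time: 6.9
ee_pos: [0.4519, -0.1414, 0.2369]
eef_rot: [1.0, 0.015, -0.0, 0.0]
ft_force: [-3.2, -2.0, 4.8]
width: 0.0006
grip_force: 2.3
```

Call:
move_arm([
  {"dx": 0, "dy": 0, "dz": -0.2, "spin": 0},
  {"dx": 0, "dy": 0, "dz": -0.2, "spin": 0},
  {"dx": 0, "dy": 0, "dz": -0.2, "spin": 0},
  {"dx": 0, "dy": 0, "dz": -0.2, "spin": 0},
  {"dx": 0, "dy": 0, "dz": -0.2, "spin": 0},
  {"dx": 0, "dy": 0, "dz": -0.2, "spin": 0},
  {"dx": 0, "dy": 0, "dz": -0.2, "spin": 0},
  {"dx": 0, "dy": 0, "dz": -0.2, "spin": 0},
  {"dx": 0, "dy": 0, "dz": -0.2, "spin": 0},
  {"dx": 0, "dy": 0, "dz": -0.2, "spin": 0},
  {"dx": 0, "dy": 0, "dz": -0.2, "spin": 0},
  {"dx": 0, "dy": 0, "dz": -0.2, "spin": 0},
])

```text
time: 8.1
ee_pos: [0.4522, -0.1411, 0.261]
eef_rot: [1.0, 0.016, 0.0, -0.0]
ft_force: [4.2, 0.2, 4.9]
width: 0.0004
grip_force: 2.5
```

Force is still steady at 5 N, so the lever is following the fingers.

Call:
move_arm([
  {"dx": 0, "dy": 0, "dz": -0.2, "spin": 0},
  {"dx": 0, "dy": 0, "dz": -0.2, "spin": 0},
  {"dx": 0, "dy": 0, "dz": -0.2, "spin": 0},
  {"dx": 0, "dy": 0, "dz": -0.2, "spin": 0},
  {"dx": 0, "dy": 0, "dz": -0.2, "spin": 0},
  {"dx": 0, "dy": 0, "dz": -0.2, "spin": 0},
  {"dx": 0, "dy": 0, "dz": -0.2, "spin": 0},
  {"dx": 0, "dy": 0, "dz": -0.2, "spin": 0},
  {"dx": 0, "dy": 0, "dz": -0.2, "spin": 0},
  {"dx": 0, "dy": 0, "dz": -0.2, "spin": 0},
  {"dx": 0, "dy": 0, "dz": -0.2, "spin": 0},
  {"dx": 0, "dy": 0, "dz": -0.2, "spin": 0},
])

```text
time: 9.3
ee_pos: [0.4513, -0.1414, 0.2841]
eef_rot: [1.0, 0.015, -0.001, -0.0]
ft_force: [0.2, -0.1, 0.2]
width: 0.0003
grip_force: 0.0
```

Call:
move_arm([
  {"dx": 0, "dy": 0, "dz": -0.3, "spin": 0},
  {"dx": 0, "dy": 0, "dz": -0.5, "spin": 0},
  {"dx": 0, "dy": 0, "dz": -1, "spin": 0},
  {"dx": 0, "dy": 0, "dz": -2, "spin": 0},
  {"dx": 0, "dy": 0, "dz": -3, "spin": 0},
  {"dx": 0, "dy": 0, "dz": -3, "spin": 0},
  {"dx": 0, "dy": 0, "dz": -2, "spin": 0},
  {"dx": 0, "dy": 0, "dz": 0, "spin": 0},
  {"dx": 0, "dy": 0, "dz": 0, "spin": 0},
  {"dx": 0, "dy": 0, "dz": 0, "spin": 0},
])

```text
time: 10.3
ee_pos: [0.4517, -0.1413, 0.402]
eef_rot: [1.0, 0.015, -0.001, -0.0]
ft_force: [-0.4, 0.4, -0.4]
width: 0.0003
grip_force: 0.0
```

Run:
```python
from h import *
d=snap('scene','s3');c=snap('top','t3')
cv2.imwrite('pics/both3.png',np.hstack([cv2.resize(d['img'][120:360,150:430,::-1],(400,343)),cv2.resize(c['img'][80:320,170:450,::-1],(400,343))]))
```

```text
(no output)
```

View pics/both3.png

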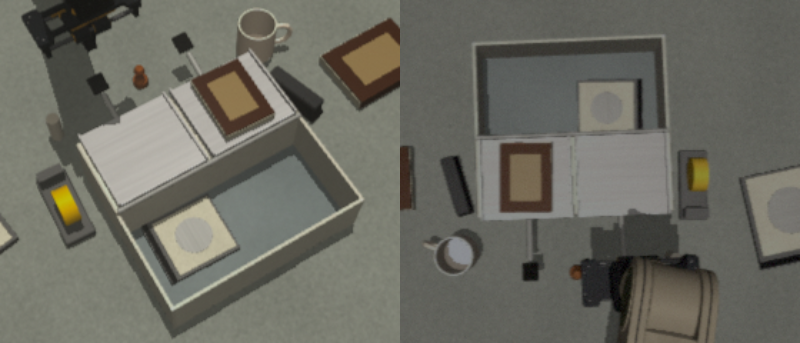

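Both lids are shut, the case is in the bin at (190,237) in the scene half, the book is in place, and the arm is clear.

```bash
python3 -c "
from bench import job
print(job.close_job())"
```

```text
the job is handed in; nothing more can be done
None
```

I pressed the right lever fully and the disc case tipped into the catch bin. The lid then closed gently with the book and desk items undisturbed in the last pictures, and I handed the job in with the arm clear; no verdict came back.

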